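Shut the drill jig's bush plate and index its slide to the ball notch

ROBOT

A 7-joint arm with a two-finger parallel gripper is mounted at the origin on a cart in front of the work surface, level with it; the furniture and walls round the work are solid. World frame = base frame: x ahead of the robot, y to its left, z up, the work surface at z = 0. Lengths are in m, angles in rad, forces in N, time in s.
With the tool pointing down it reaches from about 0.35 to 0.9 m from the base axis. Payload 8.1 kg.
Tool frame: the origin (TCP) lies on the centre line of the jaws, within the pads' length; the fingertips stand 11 mm ahead of it and the grasp point (between the pads) lies 8 mm behind it; z points along the fingers, y is the line along which they close (so a half turn about z gives the same grasp; the last joint's range is limited). The gripper opens to 85 mm and grips with 20 to 120 N. Pads are 22 mm wide; open, the fingers measure 114 mm over their backs; the gripper's body (76 mm by 85 mm) begins 54 mm behind the grasp point. The pads swing forward as they close: fully open they stand 13 mm farther back than shut.
Start: joints at [1.036, 0.434, 0.025, 1.573, -0.012, 1.134, -0.075], TCP at [0.262, -0.568, 0.242] pointing down, gripper open.
Joint ranges: [-2.62, 2.62], [-0.44, 2.09], [-1.27, 1.32], [0.08, 2.57], [-1.32, 4.46], [0.12, 2], [-2.74, 2.74]. Speed limits (rad/s): [2.22, 2.22, 3.01, 3.01, 3.14, 3.14, 3.14].

INTERFACE

Orientations are given as [roll, pitch, yaw] about the fixed x, y, z axes, in that order (R = Rz(yaw) Ry(pitch) Rx(roll)).
In Python, from cell import * gives the robot as it stands.
- The arm moves only by the tool arm_command, never from a script. Its argument "increments" is a list of rows, each a list of 2 entries, a list of its own where there are three numbers: the shift along the tool's x, y, z in cm, then the turn about the tool's z in units of 6 degrees (1.0 is 6 degrees). In form: [[[tx, ty, tz], roll], ...]. A call has 1 to 20 rows; each row shifts and turns the commanded pose from where the row before left it, along the tool's axes as they then stand; what a row does not reach is not made up. A row lasts 1/10 s, in which the tool goes at most 50 mm and 8.59 degrees, less where a joint would pass 70% of its speed; a pose out of reach is approached as far as the arm can. A call with a gripper value outside its range is refused whole. "claw" is the finger opening in cm, from 0 to 8.54, set as the call begins (left out, the last holds). The fingers move at their own pace and stop on an object; "newtons" is the grip in N (left out, the last holds). Time passes only in rows, so rows that do not move let the fingers close. It gives the time, the measured TCP pose, the force, the opening and the grip force at its end, in the units of the state.
- state(): the state, without advancing time (a new reading comes with each control period).
- get_image(name): name is "side" or "top" or "wrist"; returns a dict with "color" (384x512x3 uint8, red, green, blue), "fx", "fy", "cx", "cy" (pixels), "dist" ([k1, k2, p1, p2, k3] as OpenCV has them; the pictures are not rectified), "R" (3x3) and "t" (3): a world point X has camera coordinates R X + t. Camera axes: x right, y down, z forward; pixel columns grow to the right and rows downward; lengths in m; the calibration is good to about 2 mm. A picture is of the moment at which its call begins. There is no depth.
- close_job(): hands the job in; it is judged then, once.
Trained networks look in a picture, given as the dict that the camera call returned (one of the last four; its "shot" number tells which), for a name from the list of things; names that differ only in an ending like _2 or _b are one class to them, and where a whole thing is asked for, a point or a joint stands for the part that bears it (a point fixed in the world has none). Each returns a list of dicts, best first, with "p" (0 to 1); they miss things now and then, are a little off and sometimes report something else, mostly with a low value. They report only what shows in the picture. A call takes as long as a camera call.
- recognise(picture, query): "xyz" ([x, y, z] in m, in world coordinates, good to about 4 mm: the middle of the surface that is visible of it).
- silhouettes(picture, query): "pixels" (384x512 bool, what is visible of it).
The state is a dict: "t": time; "qpos": joint angles; "dq": joint speeds; "effort": joint torques, N m; "eef_pos": TCP position; "orientation": TCP orientation; "force": force on the tool from outside, world axes, zero at the start; "moment": the same for the moment, N m; "grip_width": finger opening in m; "gripper_force": force on a finger pad.
Only numpy, scipy, OpenCV 4.12 (cv2) and the standard library are available. Lean on these libraries where they do the work, as an engineer would, in place of code of your own. Each camera call takes 0.05 s, during which the arm holds its last target. There are 200 camera calls.

TASK

Get the drill jig ready for the next hole: swing its raised steel bush plate down by the red handle and set it gently on its rest post. Then take the black knob and slide the carriage with the clamped bar along its rail, towards and under the bush plate, until the spring ball of the blue index block clicks into the notch of the brass strip; stop there and do not run past it. Finish still gripping the knob, holding the carriage in the notch ready for drilling, and leave the tools lying round the jig where they are.

Things in the scene. Friction and masses are not known exactly. Their poses are not given: they have to be found in the camera images.
- jig: drill jig fixed to the bench: aluminium base plate 150 x 330 x 12 mm. Origin on the bench top, under the rail's centre line. Its y axis runs along the rail in the direction the carriage must travel (towards the bush plate); its -x side faces the robot; z is up. The base spans x -78 to +72 mm and y -180 to +150 mm.
- leaf (a joint): hinge of the bush plate, rad: 0 = level, resting on its rest post; about 1.0 to 1.22 at the start (raised); up to 1.3 at its open stop. A stiffish hinge: the plate stays up only above about 0.95 rad; lower down it falls shut by its own weight (0.22 kg) if let go, so it must be led down. 1 to 2 N at the handle move it.
- leaf_hinge (a point): a point on the hinge line of the bush plate, in the middle of the plate's width, 70 mm above the bench; the hinge line is parallel to the jig's y axis. At joint value a the handle lies at hinge + 135 mm x (-cos a along the jig's x, +sin a along z). The plate is 12 mm thick, 46 mm wide.
- leaf_handle (a point): middle of the red round handle bar of the bush plate: 13 mm thick, 50 mm long, parallel to the jig's y axis, on a steel bow of 78 mm outer width; it stands free of the plate, with a clear gap of about 29 mm between bar and plate edge. 135 mm from the hinge line; 70 mm above the bench when the plate is down. The round bar can turn between the fingers as the plate swings.
- carriage (a joint): travel of the carriage along the rail, m: 0 = at the near end stop (far from the bush plate), grows towards the bush plate, 0.11 at the other end stop; 0 to 0.02 at the start. About 5 N slide it; the spring ball holds it in the notch against about 15 N.
- slide_knob: upright black round knob on the carriage, fixed to it, 22 mm in diameter, top 94 mm above the bench. Origin at its foot, 38 mm above the bench.
- knob_grip (a point): centre of the part of that knob to grip (22 mm diameter, 63 to 92 mm above the bench), 78 mm above the bench, on the rail's centre line. The carriage top below it is 38 mm, the clamped bar in front of it 54 mm (its strap clamp 66 mm) above the bench; the strap clamp begins 68 mm from the knob's axis.
- index_block: blue index block 30 x 24 x 28 mm that carries the spring ball, fixed on the base at the robot's side of the rail, at a setting that differs each time. Its axes are parallel to the jig's; origin on the base plate's top, below the rail's centre line, level with the ball along y.
- ball_line (a point): the point on the carriage's brass strip face that the ball (10 mm in diameter, pointing along the block's +x) presses on; fixed to the index block.
- notch (a point): middle of the 8 mm wide notch in the brass strip on the robot's side of the carriage; moves with the carriage. The ball has dropped in when this point meets ball_line: over the last 4 mm the ball draws the carriage in with several newtons, and at the middle it holds it against about 15 N either way.
- caliper: steel caliper lying on the bench, 200 mm; leave alone
- centre_punch: steel centre punch lying on the bench, 110 mm; leave alone
- marker: black and red felt marker lying on the bench, 126 mm; leave alone
- tape_measure: yellow tape measure standing on the bench, 74 x 32 x 60 mm; leave alone
- screwdriver_c: screwdriver with black handle lying on the bench, 172 mm; leave alone
- wrench_a: combination wrench lying on the bench, 198 mm; leave alone

How it is judged:
On the way, in this order (a step that is already met when the one before it is completed fails the run):
1. the bush plate is down on its rest post (value of joint leaf below 0.04 rad), for 0.2 s.
2. the carriage's notch is at the ball (y of notch in the frame of index_block between -0.002 and 0.002 m and value of joint leaf below 0.04 rad), for 0.2 s.
At the end, for the whole second after the job is handed in: the bush plate rests on its post (hinge below 0.04 rad), the carriage stands still with its notch within 2 mm of the ball, and the fingers still grip the knob (more than 3 N) through the last second (all of step 2 and velocity of joint carriage between -0.01 and 0.01 m/s and contact force between the fingers and slide_knob above 3 N); the arm keeps its last pose, push and grip.
It fails at once if the bush plate is slammed: it comes down its last 15 degrees faster than 2.5 rad/s (0.34 m/s at the handle; as when let fall from more than about 1 cm) (value of joint leaf below 0.26 rad and velocity of joint leaf below -2.5 rad/s).
It fails at once if the carriage is run more than 8 mm past the notch (y of notch in the frame of index_block above 0.008 m).
It fails at once if a tool lying round the jig is moved more than 20 mm (distance of any of caliper, centre_punch, marker, tape_measure, screwdriver_c, wrench_a from where it was at the start of the episode above 0.02 m).
It also fails if it takes over 54 s, if anything falls off the work surface, if the arm or the gripper's body presses on something with over 40 N, if the wrist force passes 120 N, or if a joint passes its speed limit or range.

## Working session

There is one attempt and no reset: what is moved stays moved. The work goes in short steps, Python scripts to look and compute and a tool call to move; the robot and the scene stay as the last step left them, time stands still between calls to the robot, and variables do not carry over. Pictures are saved under pics/ and viewed, at most 14 in all, crops included, and the job is handed in when it is done.

Besides the shell and the picture viewer there is one more tool, called after "Call:" as name(argument=value, ...) on one line, values as JSON. arm_command: Moves the arm, as the interface text tells. Its arguments: {"type":"object","properties":{"increments":{"type":"array","items":{"type":"array"}},"claw":{"type":"number"},"newtons":{"type":"number"}},"required":["increments"]}

```bash
mkdir -p pics
python3 - <<'E'
from cell import *
import cv2,numpy as np
s=state();print(s['t'],s['eef_pos'],s['orientation'],s['grip_width'])
for n in ["side","top"]:
    im=get_image(n);cv2.imwrite(f'pics/{n}0.png',im['color'][:,:,::-1])
    print(n,im['t'],-im['R'].T@im['t'])
    for q in ["jig","leaf_hinge","leaf_handle","slide_knob","knob_grip","index_block","notch","ball_line","tape_measure","leaf","carriage"]:
        try:r=recognise(im,q);print(q,[(np.round(d['xyz'],4),round(d['p'],2)) for d in r[:2]])
        except Exception as e:print(q,e)
E
```

```text
0.0 [ 0.26130942 -0.56721285  0.24152954] [-3.14003667e+00  1.39607995e-04  4.31725360e-01] 0.08575254951579109
side [0.42410474 0.24872379 0.9274494 ] [0.05767459 0.69426076 0.78521742]
jig [(array([0.5252, 0.0963, 0.0149]), 0.92)]
leaf_hinge [(array([0.5246, 0.089 , 0.0166]), 0.67)]
leaf_handle [(array([0.56  , 0.1324, 0.1552]), 0.67)]
slide_knob [(array([ 0.4985, -0.0667,  0.0768]), 0.42)]
knob_grip [(array([ 0.4187, -0.3019,  0.0392]), 0.52)]
index_block [(array([0.472 , 0.0674, 0.04  ]), 0.68)]
notch [(array([0.5135, 0.0082, 0.0372]), 0.83), (array([0.4735, 0.0667, 0.037 ]), 0.35)]
ball_line [(array([ 0.5013, -0.0664,  0.074 ]), 0.39)]
tape_measure [(array([ 0.4189, -0.3027,  0.0397]), 0.76)]
leaf [(array([ 0.4193, -0.3019,  0.0396]), 0.27)]
carriage [(array([0.5114, 0.0108, 0.0384]), 0.73)]
top [-0.04371034  0.50731148  1.21626166] [0.35470624 0.01023277 1.26990028]
jig [(array([0.5291, 0.0413, 0.0113]), 0.76), (array([0.5605, 0.1205, 0.1564]), 0.75)]
leaf_hinge [(array([0.5265, 0.0407, 0.0104]), 0.8), (array([0.3718, 0.303 , 0.0091]), 0.19)]
leaf_handle [(array([0.56  , 0.1163, 0.161 ]), 0.91), (array([ 0.4218, -0.3166,  0.0554]), 0.67)]
slide_knob [(array([ 0.4996, -0.0742,  0.0958]), 0.62)]
knob_grip [(array([ 0.5008, -0.0708,  0.0899]), 0.46)]
index_block [(array([0.4778, 0.0579, 0.0373]), 0.69), (array([ 0.5017, -0.0751,  0.0989]), 0.62)]
notch [(array([5.172e-01, 3.000e-04, 3.790e-02]), 0.96)]
ball_line [(array([0.4797, 0.0555, 0.0451]), 0.54)]
tape_measure [(array([ 0.4259, -0.3171,  0.0554]), 0.82), (array([0.5275, 0.0439, 0.0107]), 0.2)]
leaf [(array([0.5611, 0.1215, 0.1561]), 0.73), (array([0.5283, 0.0416, 0.01  ]), 0.53)]
carriage [(array([0.5151, 0.0033, 0.0363]), 0.89)]
```

View pics/side0.png

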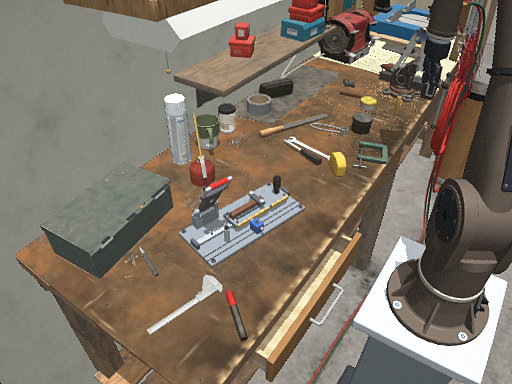

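View pics/top0.png

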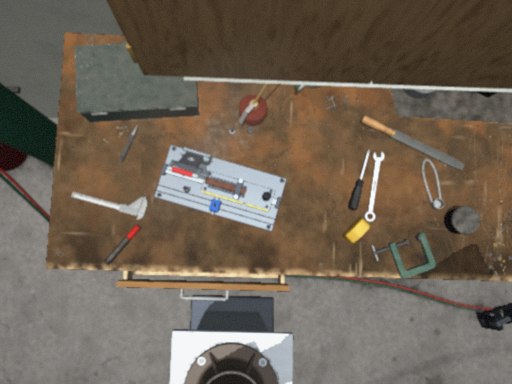

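The side view shows the handle at (218,183), the knob at (277,183) and the blue block at (257,225). The top view shows the handle at (180,172), the knob at (267,195), the block at (214,205) and the base corners at about (170,146), (286,178), (270,228) and (154,197). Next I crop in for an accurate fit.

Run:
```python
import cv2,numpy as np
a=cv2.imread('pics/top0.png')[135:240,145:295];b=cv2.imread('pics/side0.png')[170:270,172:312]
a=cv2.resize(a,None,fx=5,fy=5,interpolation=cv2.INTER_CUBIC);cv2.imwrite('pics/topc.png',a)
b=cv2.resize(b,None,fx=5,fy=5,interpolation=cv2.INTER_CUBIC);cv2.imwrite('pics/sidec.png',b)
```

```text
(no output)
```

View pics/topc.png

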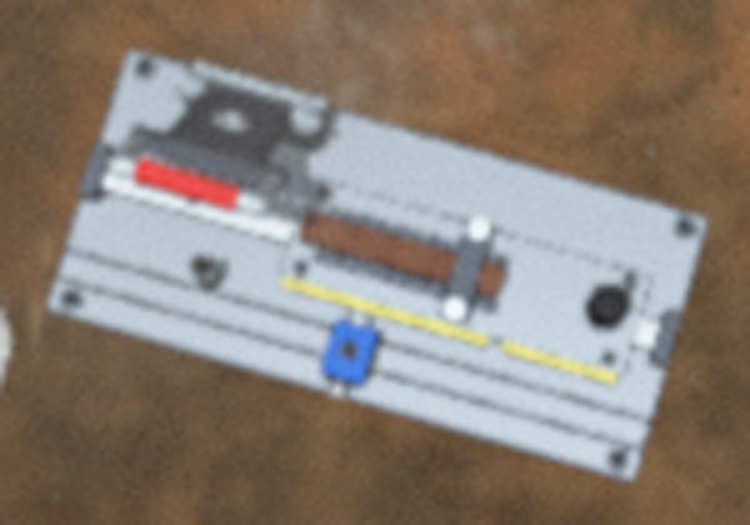

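View pics/sidec.png

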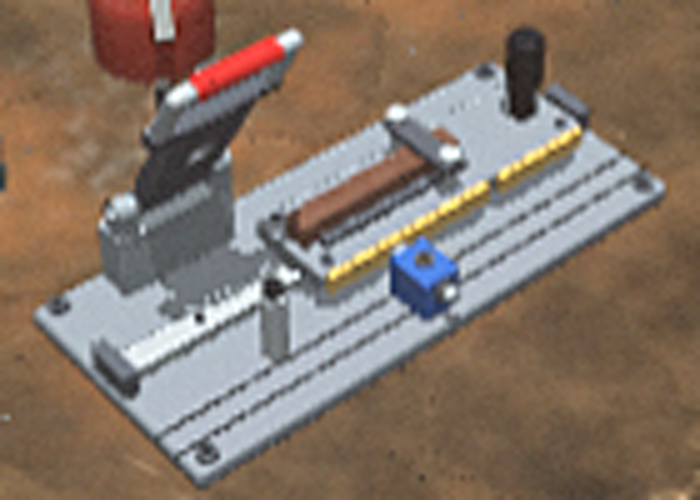

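Top crop: base corners at (131,48), (706,218), (634,480) and (47,310); notch (497,345); block (350,352); handle (187,184); knob top (608,305). Side crop: base corners at (36,317), (490,65), (664,190) and (200,475); handle (240,67); knob top (526,38); notch (493,185).

```bash
cat > h.py <<'E'
from cell import *
import cv2,numpy as np
from scipy.optimize import least_squares
def proj(im,X):
    K=np.array([[im['fx'],0,im['cx']],[0,im['fy'],im['cy']],[0,0,1]])
    return cv2.projectPoints(np.array(X,float).reshape(-1,1,3),cv2.Rodrigues(np.array(im['R']))[0],np.array(im['t'],float),K,np.array(im['dist']))[0].reshape(-1,2)
E
python3 - <<'E'
from h import *
ims={n:get_image(n) for n in("top","side")}
off={"top":(145,135),"side":(172,170)}
B=[[72,150],[72,-180],[-78,-180],[-78,150]]
# order: 4 corners, knobtop, handle, notch, blocktop
obs={"top":[(131,48),(706,218),(634,480),(47,310),(608,305),(187,184),(497,345),(350,352)],
"side":[(36,317),(490,65),(664,190),(200,475),(526,38),(240,67),(493,185),(425,262)]}
obs={n:(np.array(o)+.5)/5-.5+off[n] for n,o in obs.items()}
def pts(p):
    x,y,w,yk,hx,hy,hz,nx,ny,bx,by=p
    L=np.array([[a/1e3,b/1e3,.012] for a,b in B]+[[0,yk,.094],[hx,hy,hz],[nx,ny,.038],[bx,by,.040]])
    c,s=np.cos(w),np.sin(w)
    return L@np.array([[c,s,0],[-s,c,0],[0,0,1]])+[x,y,0]
f=lambda p:np.concatenate([(proj(ims[n],pts(p))-obs[n]).ravel() for n in ims])
r=least_squares(f,[.52,.03,-.25,-.11,-.01,.09,.18,-.03,-.05,-.05,.03],x_scale=.01,loss='soft_l1')
print(np.round(r.x,4));print(np.round(f(r.x).reshape(2,8,2),1))
W=pts(r.x);print(np.round(W,4))
for n in ims:
  print(n,[ (q,np.round(d[0]['xyz'],4)) for q in("leaf_handle","slide_knob","index_block") if (d:=recognise(ims[n],q))])
  m=silhouettes(ims[n],"leaf_handle"); 
  c=ims[n]['color'].astype(int); red=(c[:,:,0]>150)&(c[:,:,1]<80)&(c[:,:,2]<80)
  px=proj(ims[n],[W[5]])[0]; v,u=np.nonzero(red); k=np.hypot(u-px[0],v-px[1])<18; print(px,u[k].mean(),v[k].mean(),k.sum())
E
```

```text
[ 0.5364  0.0586 -0.254  -0.1369 -0.0162  0.0692  0.1909 -0.0307 -0.0873
 -0.0557 -0.0152]
[[[-0.7 -0. ]
  [ 0.6  0.1]
  [ 0.   0.6]
  [-0.6  0. ]
  [ 0.1 -0.3]
  [ 0.2  0.5]
  [-0.5  0.1]
  [-0.1 -0.1]]

 [[-0.9 -0.9]
  [ 0.  -1. ]
  [ 0.9 -0.8]
  [ 0.   1.1]
  [-0.  -0.1]
  [-0.5 -0.1]
  [ 0.2 -0.9]
  [ 0.1 -0. ]]]
[[ 0.6438  0.1857  0.012 ]
 [ 0.5609 -0.1337  0.012 ]
 [ 0.4157 -0.096   0.012 ]
 [ 0.4986  0.2234  0.012 ]
 [ 0.502  -0.0739  0.094 ]
 [ 0.5382  0.1297  0.1909]
 [ 0.4848 -0.0181  0.038 ]
 [ 0.4787  0.0579  0.04  ]]
top [('leaf_handle', array([0.5605, 0.1166, 0.1582])), ('slide_knob', array([ 0.4998, -0.072 ,  0.0958])), ('index_block', array([0.4796, 0.0567, 0.0399]))]
[182.23850882 171.87449262] 181.0 171.0 35
side [('leaf_handle', array([0.5594, 0.1344, 0.1535])), ('slide_knob', array([ 0.4999, -0.0652,  0.0753])), ('index_block', array([0.4658, 0.0701, 0.0363]))]
[219.05116166 182.90284039] 217.6195652173913 181.06521739130434 92
```

Call:
arm_command(increments=[[[1.0,-1.0,-0.3],0],[[2.0,-2.0,-0.5],0],[[2.9,-2.8,-0.5],0],[[2.9,-2.8,-0.5],0],[[2.9,-2.8,-0.5],0],[[2.9,-2.8,-0.5],0],[[2.9,-2.8,0],-0.5],[[2.9,-2.8,0],0],[[2.9,-2.8,0],0],[[2.9,-2.8,0],0],[[2.9,-2.8,0],0],[[2.9,-2.8,0],0],[[2.9,-2.8,0],0],[[2.9,-2.8,0],0],[[2.9,-2.8,0],0],[[2.9,-2.8,0],0],[[2.9,-2.8,0],0],[[2.9,-2.8,0],0],[[2.0,-1.9,0],0],[[1.0,-1.0,0],0]], claw=5.0, newtons=20)

```text
t: 3.7
eef_pos: [0.5009, 0.1241, 0.2705]
orientation: [-3.141, -0.001, 0.488]
force: [-0.5, -0.5, 0.2]
grip_width: 0.05
gripper_force: 0.0
```

Call:
arm_command(increments=[[[0,0,0],-0.6],[[0,0,0],-1.2],[[0,0,0],-1.2],[[0,0,0],-1.2],[[0,0,0],-1.2],[[0,0,0],-1.2],[[0,0,0],-1.0],[[0,0,0],-0.35],[[0,0,0],0],[[0,0,0],0]])

```text
t: 4.7
eef_pos: [0.5011, 0.1201, 0.2704]
orientation: [3.141, 0.001, 1.315]
force: [0.1, -0.7, -0.2]
grip_width: 0.0498
gripper_force: 0.0
```

```bash
cat >> h.py <<'E'
def to(X,yaw=1.317):
    s=state();R=cv2.Rodrigues(np.zeros(3))[0]
    from scipy.spatial.transform import Rotation as Ro
    Rt=Ro.from_euler('xyz',s['orientation']).as_matrix()
    print('t',s['t'],'pos',np.round(s['eef_pos'],4),'rpy',np.round(s['orientation'],4),'F',np.round(s['force'],1),'q',np.round(s['qpos'],2),'w',s['grip_width'])
    print('tool cm',np.round(100*Rt.T@(np.array(X)-s['eef_pos']),2),'roll units',-(yaw-s['orientation'][2])/np.radians(6))
E
python3 - <<'E'
from h import *
to([.538,.130,.183])
im=get_image('wrist');cv2.imwrite('pics/w1.png',im['color'][:,:,::-1])
print(proj(im,[[.538,.130,.191]]))
for q in("leaf_handle",):
  for d in recognise(im,q):print(d['xyz'],d['p'])
E
```

```text
t 4.7 pos [0.5011 0.1201 0.2704] rpy [3.1414e+00 6.0000e-04 1.3146e+00] F [ 0.1 -0.7 -0.2] q [ 0.13  0.3  -0.6   1.76  0.18  1.14 -0.78] w 0.049844552381511836
tool cm [1.89 3.32 8.74] roll units -0.02250578177466588
[[300.82766065 176.52144265]]
[0.5521, 0.131, 0.1618] 0.81
```

View pics/w1.png

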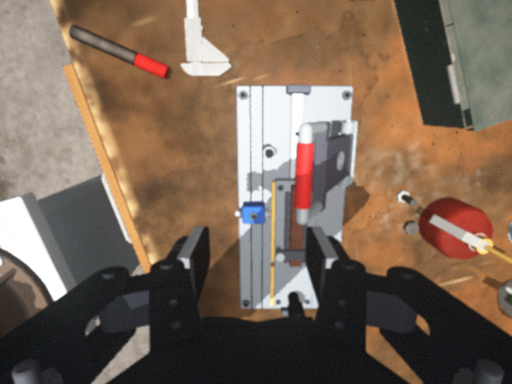

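Wrist view: the red bar is centred at (304,174), against a prediction of (301,176), so it lies about 2 mm further along jig x. The bar is parallel to the jaws' normal. I move over it and go down.

Call:
arm_command(increments=[[[0.5,1.0,0],0],[[0.9,1.5,0],0],[[0.5,1.0,0.3],0],[[0,0,1.4],0],[[0,0,2.0],0],[[0,0,2.0],0],[[0,0,1.8],0],[[0,0,1.0],0],[[0,0,0.2],0],[[0,0,0],0],[[0,0,0],0]])

```text
t: 5.9
eef_pos: [0.5404, 0.1305, 0.184]
orientation: [3.141, -0.001, 1.317]
force: [0.1, 0.3, 0.1]
grip_width: 0.0503
gripper_force: 0.0
```

Call:
arm_command(increments=[[[0,0,0],0],[[0,0,0],0],[[0,0,0],0],[[0,0,0],0],[[0,0,0],0],[[0,0,0],0]], claw=0.8, newtons=20)

```text
t: 6.5
eef_pos: [0.54, 0.1304, 0.1836]
orientation: [3.141, -0.0, 1.317]
force: [-2.8, -0.6, 5.4]
grip_width: 0.0118
gripper_force: 20.8
```

Run:
```python
from h import *
to([.538,.130,.183])
o=[]
for n in("wrist","side"):
  im=get_image(n);c=im['color']
  c=c if n=="wrist" else cv2.resize(c[150:280,160:330],(512,384),interpolation=cv2.INTER_CUBIC)
  o.append(c)
cv2.imwrite('pics/g1.png',cv2.resize(np.hstack(o),(800,300))[:,:,::-1])
```

```text
t 6.5 pos [0.54   0.1304 0.1836] rpy [ 3.1415 -0.      1.3167] F [-2.8 -0.6  5.4] q [ 0.08  0.44 -0.56  1.78  0.28  0.99 -0.85] w 0.011829834513057809
tool cm [-0.09 -0.18  0.06] roll units -0.0026393394572448822
```

View pics/g1.png

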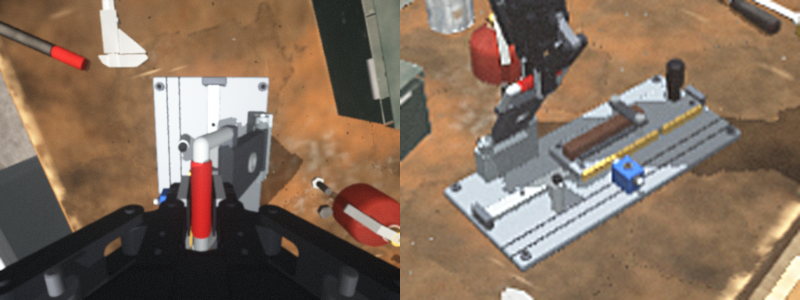

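The bar is gripped between the pads (bar at (201,205) of the composite). I now lead the plate down along its arc.

Call:
arm_command(increments=[[[0,-0.36,0.18],0],[[0,-0.36,0.19],0],[[0,-0.69,0.42],0],[[0,-0.67,0.46],0],[[0,-0.64,0.5],0],[[0,0,0],0]])

```text
t: 7.2
eef_pos: [0.513, 0.1373, 0.1646]
orientation: [-3.141, -0.0, 1.317]
force: [5.6, 1.3, -7.1]
grip_width: 0.012
gripper_force: 19.9
```

Call:
arm_command(increments=[[[0,-0.61,0.53],0],[[0,-0.58,0.57],0],[[0,-0.54,0.6],0],[[0,-0.5,0.64],0],[[0,-0.46,0.66],0],[[0,-0.43,0.69],0],[[0,0,0],0]])

```text
t: 7.9
eef_pos: [0.4857, 0.1446, 0.1283]
orientation: [3.138, -0.002, 1.316]
force: [13.4, -0.9, -9.3]
grip_width: 0.0122
gripper_force: 19.7
```

Call:
arm_command(increments=[[[0,-0.25,0.72],0],[[0,-0.23,0.73],0],[[0,-0.2,0.76],0],[[0,-0.15,0.77],0],[[0,0,0],0]])

```text
t: 8.4
eef_pos: [0.4754, 0.1472, 0.0982]
orientation: [-3.141, -0.0, 1.317]
force: [4.6, 0.3, -2.7]
grip_width: 0.0121
gripper_force: 19.6
```

Call:
arm_command(increments=[[[0,-0.13,0.5],0],[[0,-0.1,0.5],0],[[0,-0.08,0.5],0],[[0,-0.06,0.5],0],[[0,-0.04,0.5],0],[[0,-0.02,0.4],0],[[0,0,0.3],0],[[0,0,0.2],0],[[0,0,0],0]])

```text
t: 9.3
eef_pos: [0.473, 0.1489, 0.0667]
orientation: [3.138, -0.002, 1.316]
force: [2.3, -2.7, 21.7]
grip_width: 0.0123
gripper_force: 23.4
```

Call:
arm_command(increments=[[[0,0,-0.2],0],[[0,0,0],0],[[0,0,0],0]])

```text
t: 9.6
eef_pos: [0.4728, 0.1489, 0.0675]
orientation: [3.139, -0.002, 1.317]
force: [8.1, 1.0, -0.2]
grip_width: 0.0122
gripper_force: 21.6
```

Run:
```python
from h import *
to([.502,-.074,.18])
im=get_image("side");c=cv2.resize(im['color'][160:270,165:315],(750,550),interpolation=cv2.INTER_CUBIC)
cv2.imwrite('pics/d1.png',c[:,:,::-1])
```

```text
t 9.6 pos [0.4728 0.1489 0.0675] rpy [ 3.1390e+00 -2.3000e-03  1.3165e+00] F [ 8.1  1.  -0.2] q [-0.03  0.51 -0.51  2.04  0.39  0.68 -1.04] w 0.01220304764769314
tool cm [-20.81   8.46 -11.28] roll units -0.004742525330507173
```

View pics/d1.png

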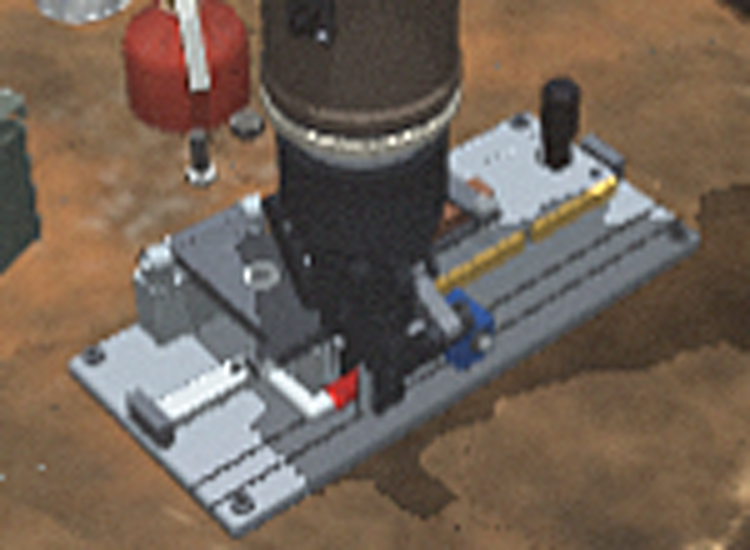

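The plate looks level on its post: handle at (340,390), bush at (262,275). I release it and go up and over to the knob.

Call:
arm_command(increments=[[[0,0,0.1],0],[[0,0,0],0],[[0,0,0],0],[[0,0,0],0],[[0,0,0],0],[[0,0,-1.0],0],[[0,0,-2.5],0],[[0,0,-3.0],0],[[0,0,-3.0],0],[[0,0,-1.5],0]], claw=3.2)

```text
t: 10.65
eef_pos: [0.4721, 0.1488, 0.1793]
orientation: [3.139, -0.002, 1.317]
force: [-0.1, 0.5, -0.6]
grip_width: 0.0319
gripper_force: 0.0
```

Call:
arm_command(increments=[[[-1,0.4,0],0],[[-2,0.8,0],0],[[-3,1.2,0],0],[[-3,1.2,0],0],[[-3,1.2,0],0],[[-3,1.2,0],0],[[-3,1.2,0],0],[[-1.8,0.8,0],0],[[-1,0.5,0],0],[[0,0,0],0],[[0,0,0],0]], claw=5.0)

```text
t: 11.75
eef_pos: [0.501, -0.0737, 0.1758]
orientation: [-3.141, -0.001, 1.317]
force: [-0.3, 0.8, 0.0]
grip_width: 0.0506
gripper_force: 0.0
```

Run:
```python
from h import *
to([.502,-.074,.072])
im=get_image('wrist');cv2.imwrite('pics/w2.png',im['color'][:,:,::-1])
print(proj(im,[[.502,-.0739,.094],[.502,-.0739,.078]]))
for q in("slide_knob","leaf_handle","notch","index_block"):
  for d in recognise(im,q)[:1]:print(q,d['xyz'],d['p'])
im=get_image('top')
for q in("slide_knob","leaf_handle"):
  for d in recognise(im,q)[:1]:print(q,d['xyz'],d['p'])
```

```text
t 11.75 pos [ 0.501  -0.0737  0.1758] rpy [-3.1409e+00 -5.0000e-04  1.3172e+00] F [-0.3  0.8  0. ] q [ 0.45  0.37 -0.53  1.91  0.23  0.92 -0.44] w 0.05059547493562869
tool cm [-1.000e-02  1.100e-01  1.038e+01] roll units 0.0021885364068341758
[[257.63736132 199.99693681]
 [257.63589499 194.36388628]]
slide_knob [0.5058, -0.0684, 0.0926] 0.66
leaf_handle [0.5173, 0.0045, 0.0384] 0.2
notch [0.5171, 0.0019, 0.0368] 0.71
slide_knob [0.5263, -0.3237, 0.0196] 0.4
leaf_handle [0.5353, 0.126, 0.0845] 0.88
```

View pics/w2.png

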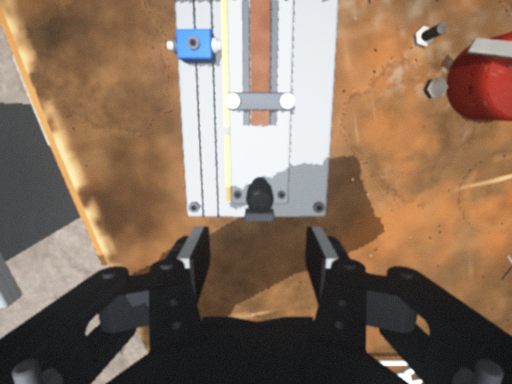

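The knob is at about (260,197), within 1 mm of the prediction, and the block is at (194,44). I go down and grip.

Call:
arm_command(increments=[[[0,0.15,0.7],0],[[0,0,1.8],0],[[0,0,2.0],0],[[0,0,2.0],0],[[0,0,2.0],0],[[0,0,1.3],0],[[0,0,0.5],0],[[0,0,0],0]])

```text
t: 12.95
eef_pos: [0.5025, -0.0748, 0.0726]
orientation: [-3.141, 0.0, 1.317]
force: [-0.2, 0.2, -0.0]
grip_width: 0.05
gripper_force: 0.0
```

Call:
arm_command(increments=[[[0,0,0],0],[[0,0,0],0],[[0,0,0],0],[[0,0,0],0],[[0,0,0],0],[[0,0,0],0]], claw=1.4, newtons=60)

```text
t: 13.55
eef_pos: [0.5025, -0.0748, 0.0741]
orientation: [3.141, 0.0, 1.317]
force: [-4.5, 1.7, 8.0]
grip_width: 0.0202
gripper_force: 58.4
```

Run:
```python
from h import *
to([.502,-.074,.072])
im=get_image('wrist')
cv2.imwrite('pics/w3.png',cv2.resize(im['color'][0:250,130:390],(780,600*1),interpolation=cv2.INTER_CUBIC)[:,:,::-1])
np.savez('w3.npz',**{k:np.array(im[k]) for k in im})
```

```text
t 13.55 pos [ 0.5025 -0.0748  0.0741] rpy [3.1415e+00 4.0000e-04 1.3165e+00] F [-4.5  1.7  8. ] q [ 0.39  0.51 -0.46  2.01  0.34  0.7  -0.54] w 0.020201357946797758
tool cm [ 0.07 -0.07  0.21] roll units -0.00431207958556499
```

View pics/w3.png

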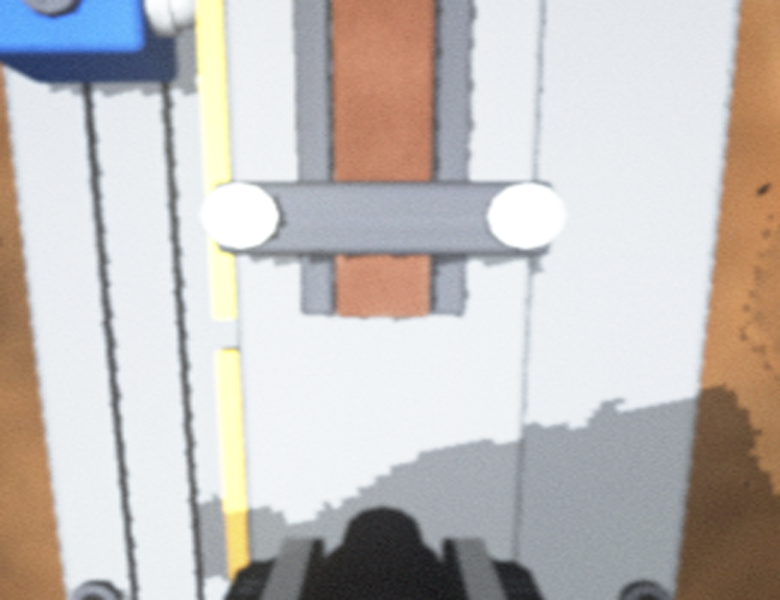

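Run:
```python
from h import *
im=dict(np.load('w3.npz'))
K=np.array([[im['fx'],0,im['cx']],[0,im['fy'],im['cy']],[0,0,1]]);R=im['R'];C=-R.T@im['t']
w=-.254
def bp(u,v,z):
    p=np.array([(u+.5)/3-.5+130,(v+.5)/2.4-.5])
    n=cv2.undistortPoints(p.reshape(1,1,2),K,im['dist']).ravel();d=R.T@np.r_[n,1];X=C+d*(z-C[2])/d[2]
    x,y=X[:2]-[.5364,.0586];return np.round([x*np.cos(w)+y*np.sin(w),-x*np.sin(w)+y*np.cos(w)],4),X
for nm,u,v,z in[("notch",228,334,.038),("notch_lo",228,319,.038),("notch_hi",228,349,.038),("blockedge",70,51,.04),("ball",175,13,.031),("ball",175,13,.027),("ballnear",175,38,.03),("block hole",48,0,.04),("knobtop far",382,508,.094)]:
    print(nm,*bp(u,v,z))
```

```text
notch [-0.028  -0.0873] [ 0.48739427 -0.01884959  0.038     ]
notch_lo [-0.0278 -0.0838] [ 0.48843084 -0.01547679  0.038     ]
notch_hi [-0.0281 -0.0908] [ 0.4863461  -0.02225682  0.038     ]
blockedge [-0.0525 -0.0262] [0.47897474 0.04641475 0.04      ]
ball [-0.0358 -0.0161] [0.4976991  0.05201056 0.031     ]
ball [-0.0367 -0.0148] [0.4971988  0.05347269 0.027     ]
ballnear [-0.0363 -0.021 ] [0.4960185  0.04743333 0.03      ]
block hole [-0.0555 -0.0162] [0.47857081 0.05690162 0.04      ]
knobtop far [ 0.0015 -0.1117] [ 0.5097397  -0.04991285  0.094     ]
```

Call:
arm_command(increments=[[[0.3,0,0],0],[[0.6,0,0],0],[[0.8,0,0],0],[[0.9,0,0],0],[[0.9,0,0],0],[[0.9,0,0],0],[[0.8,0,0],0],[[0.6,0,0],0],[[0.4,0,0],0],[[0,0,0],0],[[0,0,0],0]])

```text
t: 14.7
eef_pos: [0.5183, -0.0144, 0.0741]
orientation: [3.141, -0.0, 1.317]
force: [-3.7, 1.6, 5.5]
grip_width: 0.0205
gripper_force: 58.4
```

Run:
```python
from h import *
to([.502,-.074,.072])
im=get_image('wrist')
cv2.imwrite('pics/w4.png',cv2.resize(im['color'][80:230,130:330],(800,600),interpolation=cv2.INTER_CUBIC)[:,:,::-1])
np.savez('w4.npz',**{k:np.array(im[k]) for k in im})
```

```text
t 14.7 pos [ 0.5183 -0.0144  0.0741] rpy [ 3.1411e+00 -2.0000e-04  1.3168e+00] F [-3.7  1.6  5.5] q [ 0.27  0.52 -0.46  1.98  0.34  0.71 -0.66] w 0.02051079257578039
tool cm [-6.18 -0.08  0.21] roll units -0.0017758238933930155
```

View pics/w4.png

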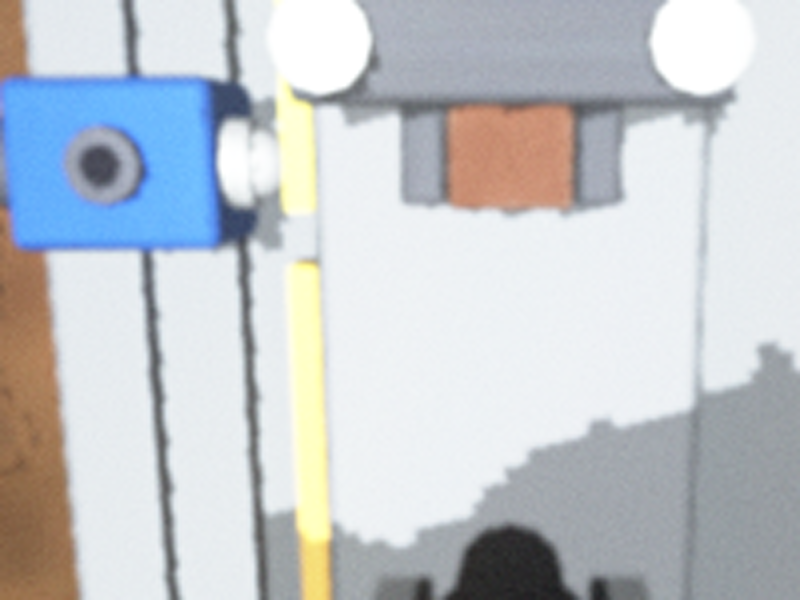

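Wrist crop: the notch centre is at row 237 and the block and ball centre at row 163, with about 7 px/mm. About 10.5 mm remains, so I approach slowly.

Call:
arm_command(increments=[[[0.2,0,0],0],[[0.2,0,0],0],[[0.2,0,0],0],[[0,0,0],0],[[0,0,0],0]])

```text
t: 15.25
eef_pos: [0.5196, -0.0095, 0.0741]
orientation: [3.141, 0.001, 1.316]
force: [-4.0, -1.2, 7.1]
grip_width: 0.0204
gripper_force: 58.6
```

Call:
arm_command(increments=[[[0.1,0,0],0],[[0,0,0],0],[[0,0,0],0]])

```text
t: 15.55
eef_pos: [0.5197, -0.009, 0.0741]
orientation: [3.141, 0.001, 1.316]
force: [-4.9, -2.6, 7.4]
grip_width: 0.0206
gripper_force: 58.7
```

Call:
arm_command(increments=[[[0.1,0,0],0],[[0,0,0],0],[[0,0,0],0]])

```text
t: 15.85
eef_pos: [0.5201, -0.0074, 0.0741]
orientation: [3.141, 0.001, 1.316]
force: [-3.8, -0.6, 7.3]
grip_width: 0.0205
gripper_force: 58.6
```

Call:
arm_command(increments=[[[0.1,0,0],0],[[0,0,0],0],[[0,0,0],0]])

```text
t: 16.15
eef_pos: [0.5205, -0.0058, 0.0741]
orientation: [3.141, -0.0, 1.317]
force: [-3.1, 1.9, 5.7]
grip_width: 0.0206
gripper_force: 58.4
```

Run:
```python
from h import *
to([.502,-.074,.072])
im=get_image('wrist')
cv2.imwrite('pics/w5.png',cv2.resize(im['color'][80:230,130:330],(800,600),interpolation=cv2.INTER_CUBIC)[:,:,::-1])
```

```text
t 16.15 pos [ 0.5205 -0.0058  0.0741] rpy [ 3.1412e+00 -2.0000e-04  1.3167e+00] F [-3.1  1.9  5.7] q [ 0.25  0.52 -0.46  1.98  0.34  0.72 -0.67] w 0.020594014137685895
tool cm [-7.06 -0.08  0.21] roll units -0.003193415968195633
```

View pics/w5.png

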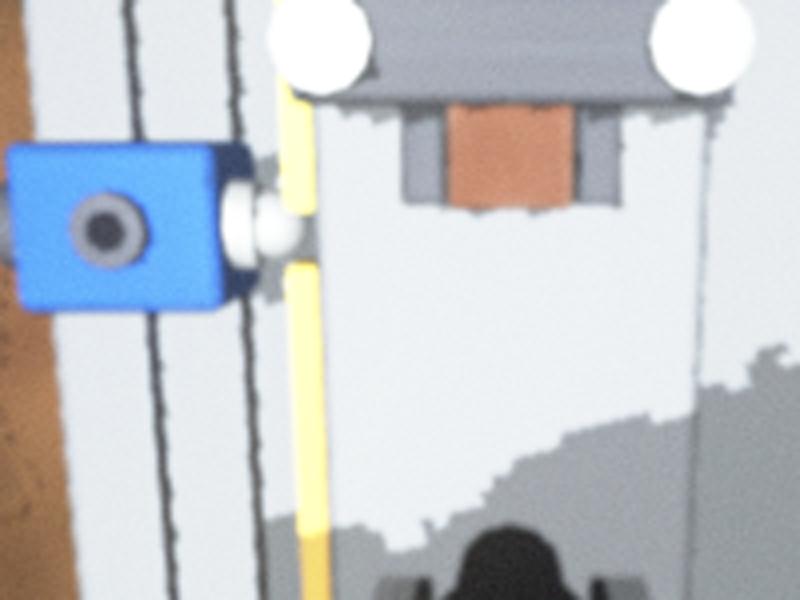

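The ball (275,225) has dropped into the notch (row 237), with about 1 mm left to the middle, and it is pulling forward slightly. I add the last millimetre.

Call:
arm_command(increments=[[[0.1,0,0],0],[[0,0,0],0],[[0,0,0],0],[[0,0,0],0],[[0,0,0],0]])

```text
t: 16.7
eef_pos: [0.5207, -0.005, 0.0741]
orientation: [3.141, -0.0, 1.317]
force: [-3.1, 1.4, 5.8]
grip_width: 0.0205
gripper_force: 58.4
```

Run:
```python
from h import *
to([.502,-.074,.072])
a=get_image('wrist')['color'][80:230,130:330]
b=get_image('side');print([ (d['xyz'],d['p']) for d in recognise(b,'leaf_handle')[:1]])
b=b['color'][160:272,165:315]
cv2.imwrite('pics/w6.png',np.vstack([cv2.resize(a,(400,300),interpolation=cv2.INTER_CUBIC),cv2.resize(b,(400,300),interpolation=cv2.INTER_CUBIC)])[:,:,::-1])
```

```text
t 16.7 pos [ 0.5207 -0.005   0.0741] rpy [ 3.1411 -0.      1.3167] F [-3.1  1.4  5.8] q [ 0.25  0.52 -0.46  1.98  0.34  0.72 -0.68] w 0.02046552631661533
tool cm [-7.15 -0.08  0.21] roll units -0.003247444780042592
[([0.5308, 0.1343, 0.076], 0.9)]
```

View pics/w6.png

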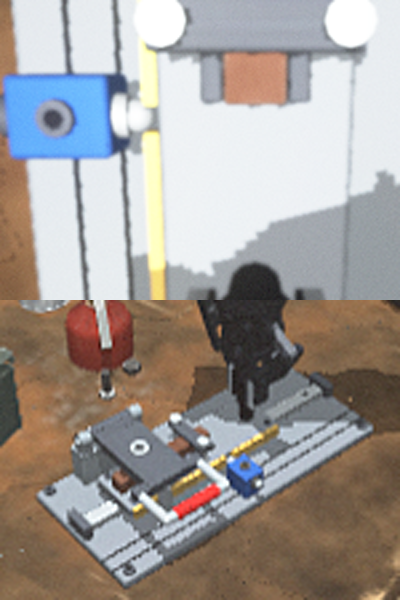

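The ball sits in the middle of the notch (rows 117 and 119), the plate lies level, and the knob is gripped at 58 N. I hand the job in.

```bash
python3 -c "
from cell import *
print(close_job())"
```

```text
the job is handed in; nothing more can be done
None
```

I handed the job in at about 17 s of the 54 s: the bush plate is down on its post, the carriage stands within about 1 mm of the middle of the notch by the last camera view, the knob is still gripped at 58 N, and I steered clear of the tools. The hand-in returned no verdict.

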